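Load a counting chamber under the spring clip of a back-lit stage

TASK

Get the glass counting chamber ready for a cell count: lift the spring clip of the back-lit stage by its orange roll until it stays open by itself, slide the chamber flat along the stage, under the corner tabs, until it presses firmly but gently against the end stop, and then let the clip down onto the glass under control so that its spring holds the chamber. Do not let the clip snap onto the glass, ram the stop or press hard on the glass, and leave the other things on the bench where they are.

Things in the scene. Friction and masses are not known exactly. Their poses are not given: they have to be found in the camera images.
- holder: back-lit counting stage, fixed: white base (holder x -96 to 88 mm, 112 mm wide, 11 mm high), light box with dark plate behind. Origin on the bench; +x = the way the chamber slides in, z up. The chamber slides on a dark land 20 mm wide, x -82 to 46 mm, top 36 mm above the bench (1 mm above the plate). Before x = -7 mm the land is a free tongue: fingers fit on both sides of it
- seat (a point): on the land, holder x = 2 mm: where the chamber's origin lies when home; axes as the holder. Rails 36.5 mm apart, 4 mm high, guide it from x 2 to 44 mm; a bowed leaf spring in the left (+y) rail at x 2 to 32 mm pushes it to the right rail with 1 to 3 N, so it drags and shifts sideways. At x 30 to 44 mm corner tabs reach 5 mm in over its edges, 8 mm above the land
- stage_mouth (a point): on the land, 36 mm above the bench, holder x = -36 mm. The rails' flared mouth lies at holder x -10 to 0, 47 mm wide at its start. A chamber with its centre 14 mm on the robot's side (-x) of this point rests on the tongue with its front edge just before the mouth
- end_stop: black silicone-faced end stop between the rails, 22 mm wide, 5 mm high; origin at the foot of its face, holder x = 40 mm. Firm: gives 0.5 mm at 10 N. The chamber is seated by pressing it against the stop with 4 to 10 N beyond the sliding drag for a moment (the drag is a few N and varies); the glass chips above 12 N
- clip (a joint): angle of the spring clip in rad: 0 = down on the empty stage, about 0.09 = down on the chamber, 1.75 = fully open. Over-centre springs: below about 0.95 rad it pulls shut (about 3 N at the roll when nearly shut, 4 to 5 N at the foot), above that it pulls open and stays. Let go more than 3 mm above the glass it snaps (lower it slower than 0.2 m/s); over 12 N on the glass is too much
- clip_roll (a point): middle of the clip's orange finger roll: a cylinder 12 mm thick, 16 mm long, parallel to the hinge pin, its flat ends free on both sides (holder +-y). Pinched over these ends from above it pivots between the fingers. In the clip's frame it is 46 mm from the pin along the arm and 12 mm above. Clip down: 58 mm above the bench, holder x = 12 mm. Arm and foot are narrower than the roll
- clip_hinge (a point): middle of the clip's hinge pin, 46 mm above the bench, holder x = 58 mm; the pin runs along holder y. The arm points to holder -x when down and swings up and away to +x. Its rubber foot, 34 mm from the pin, bears on the chamber 16 mm from its far edge
- chamber: glass counting chamber, flat slab 76 mm (its x) x 34 mm (its y) x 5 mm, 28 to 56 g, white frosted ends, both ends alike (either may go first). Origin at the centre of its underside. Starts flat on the bench. Gripped across its 34 mm width near the end that stays outside (12 mm from that edge) it can be slid fully home without the fingers meeting the rails
- petri_dish: clear dish 64 mm across, 15 mm high; leave alone
- dropper_bottle: white bottle with orange cap, 32 mm across, 66 mm high; leave alone
- lab_timer: white timer 60x64x18 mm; leave alone
- forceps: steel forceps 118 mm long, lying; leave alone
- tube_rack: blue rack 58x90x40 mm with micro tubes; leave alone
- beaker: small beaker 52 mm across, 56 mm high; leave alone
Mind the look-alikes: they are no part of the job. Of the things that look like the chamber, take the one that is farthest from the robot's base at the start.

How it is judged:
On the way, in this order (a step that is already met when the one before it is completed fails the run):
1. the clip stands open by itself, not held (value of joint clip above 1.3 rad and contact force between clip and the fingers below 0.05 N), for 0.2 s.
2. the chamber, flat under the tabs with the clip still up, presses against the end stop with 4 N or more (value of joint clip above 1.3 rad and contact force between chamber and end_stop above 4 N and x of chamber in the frame of seat above -0.0015 m and z of chamber in the frame of seat below 0.0025 m), for 0.2 s.
At the end, for the whole second after the job is handed in: The chamber lies flat on the stage, home against the end stop (2 mm short of it at most), between the rails, at rest, and the clip is down on it (0.05 to 0.13 rad), its spring pressing on the glass with over 1 N (x of chamber in the frame of seat between -0.002 and 0.003 m and y of chamber in the frame of seat between -0.002 and 0.002 m and z of chamber in the frame of seat below 0.0015 m and angle between chamber's own z axis and vertical below 0.04 rad and value of joint clip between 0.05 and 0.13 rad and contact force between clip and chamber above 1 N and linear speed of chamber below 0.01 m/s); the robot touches nothing.
It fails at once if the clip presses the chamber with more than 12 N (contact force between clip and chamber above 12 N).
It fails at once if the clip snaps shut over the chamber (closes faster than 5 rad/s while still above 0.16 rad) (velocity of joint clip below -5 rad/s and value of joint clip above 0.16 rad and x of chamber in the frame of seat above -0.03 m and z of chamber in the frame of seat below 0.02 m).
It fails at once if the chamber is rammed against the end stop with more than 12 N (contact force between chamber and end_stop above 12 N).
It fails at once if the chamber is jammed into the stage: over 40 N of contact with the stage and its parts in all (contact force between chamber and holder above 40 N).
It fails at once if another thing on the bench is moved more than 30 mm (distance of any of petri_dish, dropper_bottle, lab_timer, forceps, tube_rack, beaker from where it was at the start of the episode above 0.03 m).
It also fails if it takes over 72 s, if anything falls off the work surface, if the arm or the gripper's body presses on something with over 40 N, if the wrist force passes 120 N, or if a joint passes its speed limit or range.

ROBOT

A 7-joint arm with a two-finger parallel gripper is mounted at the origin on a cart in front of the work surface, level with it; the furniture and walls round the work are solid. World frame = base frame: x ahead of the robot, y to its left, z up, the work surface at z = 0. Lengths are in m, angles in rad, forces in N, time in s.
With the tool pointing down it reaches from about 0.4 to 0.9 m from the base axis. Payload 5.6 kg.
Tool frame: the origin (TCP) lies midway between the tips of the shut fingers; the grasp point (between the pads) lies 19 mm behind it; z points along the fingers, y is the line along which they close (so a half turn about z gives the same grasp; the last joint's range is limited). The gripper opens to 92 mm and grips with 3 to 60 N. Pads are 20 mm wide; open, the fingers measure 128 mm over their backs; the gripper's body (75 mm by 189 mm) begins 69 mm behind the grasp point.
Start: joints at [1.108, 0.468, -0.012, 1.603, 0.006, 1.071, -0.056], TCP at [0.265, -0.594, 0.215] pointing down, gripper open.
Joint ranges: [-2.53, 2.53], [-0.31, 2.02], [-1.57, 1.55], [0.28, 2.44], [-1.29, 4.43], [0.15, 1.84], [-2.92, 2.92]. Speed limits (rad/s): [2.57, 2.57, 3.14, 3.14, 3.14, 3.14, 3.14].

INTERFACE

Orientations are given as a 3x3 rotation matrix whose columns are the frame's x, y, z axes.
In Python, from station import env, effector, solver, viewer, workorder, search_frame, tip_of gives the robot as it stands. Calls block until the motion is done:
- env.reach(position, orientation): joint-space move of the TCP to a pose.
- env.movel(position, frame=None, rate=0.15): straight line of the TCP; frame=None keeps the orientation; rate is the mean speed in m/s.
- env.goto_joints(angles): joint-space move.
- effector.release() and effector.grasp(squeeze=None): open the fingers fully, or close them until they stop; squeeze is the grip in N (None keeps the last).
- env.pause(seconds).
- solver.inverse_kinematics(position, orientation): joint angles nearest the present ones, or None.
- env.sense(): the state.
- viewer.read_camera(name): name is "side" or "top"; returns (picture, depth): 384x512x3 uint8, red, green, blue; 384x512 float32, m along the optical axis (not along the pixel's ray), 0 where there is no reading.
- viewer.camera_info(name): a dict with "intrinsics" (3x3 intrinsics, pixels), "eye" and "rotation" of the camera in the world. Camera axes: x right, y up, looking along -z (the intrinsics and any distortion apply to the point x, -y, -z); pixel columns grow to the right and rows downward; lengths in m; the calibration is good to about 2 mm. A picture is of the moment at which its call begins. camera_info takes no time and is no camera call.
A pose or a line that the arm cannot do raises env.PlanningError and nothing moves.
- workorder.finish_job(): hands the job in; it is judged then, once.
Trained networks look in the newest picture that a camera, given by its name, has taken for a name from the list of things; names that differ only in an ending like _2 or _b are one class to them, and where a whole thing is asked for, a point or a joint stands for the part that bears it (a point fixed in the world has none). Each returns a list of dicts, best first, with "score" (0 to 1); they miss things now and then, are a little off and sometimes report something else, mostly with a low value. They report only what shows in the picture. A call takes as long as a camera call. They do not tell look-alikes from the thing itself.
- search_frame(camera, name): "at" ([x, y, z] in m, in world coordinates, good to about 4 mm: the middle of the surface that is visible of it).
- tip_of(camera, name): "at" ([x, y, z] in m, in world coordinates, good to about 4 mm: a listed point, or the origin of a listed thing).
The state is a dict: "t": time; "joint_positions": joint angles; "joint_velocities": joint speeds; "tau": joint torques, N m; "ee_pos": TCP position; "tcp_rot": TCP orientation; "wrist_force": force on the tool from outside, world axes, zero at the start; "moment": the same for the moment, N m; "gripper_width": finger opening in m; "grasp_force": force on a finger pad.
Only numpy, scipy, OpenCV 4.12 (cv2) and the standard library are available. Lean on these libraries where they do the work, as an engineer would, in place of code of your own. Each camera call takes 0.05 s, during which the arm holds its last target. There are 200 camera calls.

## Working session

There is one attempt and no reset: what is moved stays moved. The work goes in short steps, each a Python script; the robot and the scene stay as the last script left them, time stands still between calls to the robot, and variables do not carry over. Pictures are saved under pics/ and viewed, at most 10 in all, crops included, and the job is handed in when it is done.

```bash
ls; mkdir -p pics; cat > h.py <<'E'
import numpy as np, cv2
from station import env, effector, solver, viewer, workorder, search_frame, tip_of
def shot(c,fn=None):
    im,d=viewer.read_camera(c)
    if fn: cv2.imwrite('pics/'+fn,im[:,:,::-1])
    return im,d
def px2w(c,u,v,d):
    i=viewer.camera_info(c);K=i['intrinsics']
    r=np.linalg.inv(K)@np.array([u,v,1.0])*d
    return np.array(i['eye'])+np.array(i['rotation'])@np.array([r[0],-r[1],-r[2]])
def w2px(c,p):
    i=viewer.camera_info(c)
    q=np.array(i['rotation']).T@(np.array(p)-i['eye']);q=np.array([q[0],-q[1],-q[2]])
    q=np.array(i['intrinsics'])@q;return q[:2]/q[2]
E
cat > a.py <<'E'
from h import *
a,d=shot('top','top0.png');b,e=shot('side','side0.png')
np.savez('v0.npz',a=a,d=d,b=b,e=e)
print({k:v for k,v in viewer.camera_info('top').items()});print(viewer.camera_info('side'))
for c in('top','side'):
    for n in('chamber','clip','holder'):
        for r in search_frame(c,n)[:4]: print(c,'sf',n,np.round(r['at'],4),round(r['score'],2),w2px(c,r['at']).round())
    for n in('holder','clip_roll','clip_hinge','stage_mouth','end_stop','seat','chamber'):
        for r in tip_of(c,n)[:4]: print(c,'tip',n,np.round(r['at'],4),round(r['score'],2),w2px(c,r['at']).round())
print(env.sense())
E
python3 a.py
```

```text
pics
{'intrinsics': array([[407.39846455,   0.        , 258.11751798],
       [  0.        , 407.39846455, 191.55936782],
       [  0.        ,   0.        ,   1.        ]]), 'eye': array([0.44136182, 0.10159587, 1.42692556]), 'rotation': array([[-0.00204399,  0.99769746, -0.06779086],
       [-0.99999076, -0.00229566, -0.00363476],
       [-0.00378202,  0.0677828 ,  0.99769293]])}
{'intrinsics': array([[422.4368827 ,   0.        , 260.04051142],
       [  0.        , 422.4368827 , 190.50198722],
       [  0.        ,   0.        ,   1.        ]]), 'eye': array([0.46227242, 1.04395047, 0.69604795]), 'rotation': array([[-0.99514864,  0.04934464, -0.08511335],
       [-0.09815168, -0.55721679,  0.82454575],
       [-0.00673967,  0.82889961,  0.55935679]])}
top sf chamber [ 0.3518 -0.266   0.007 ] 0.79 [366. 245.]
top sf chamber [0.3226 0.2036 0.0028] 0.62 [230. 254.]
top sf chamber [ 0.4728 -0.2352  0.0028] 0.53 [356. 210.]
top sf chamber [ 0.3802 -0.1297  0.0071] 0.53 [326. 237.]
top sf holder [ 0.5368 -0.0158  0.0076] 0.88 [293. 192.]
top tip holder [ 0.5401 -0.0141 -0.0032] 0.69 [29
[... 1771 characters left out ...]
[-1.77137554e-03,  1.44639016e-05,  6.38062271e-04,  1.09542200e-04,
       -1.27677950e-04,  2.44184072e-04, -2.03296244e-03]), 'tau': array([-7.21580036e-04, -5.20430374e+01, -1.28854142e-02, -2.44062370e+01,
       -5.66724676e-02,  1.15165429e-02,  3.66666723e-05]), 'ee_pos': array([ 0.26487234, -0.59358   ,  0.21457635]), 'tcp_rot': array([[ 9.13226610e-01,  4.07452030e-01, -3.35376484e-05],
       [ 4.07452030e-01, -9.13226611e-01, -2.12971929e-05],
       [-3.93050575e-05,  5.78418033e-06, -9.99999999e-01]]), 'wrist_force': array([-0.12325883,  1.10218969, -0.12770392]), 'moment': array([ 0.04486912, -0.0322063 , -0.01791156]), 'grasp_force': 0.0, 'gripper_width': 0.09221268575095357}
```

```bash
python3 - <<'E'
import cv2
a=cv2.imread('pics/top0.png');cv2.imwrite('pics/t1.png',cv2.resize(a[120:300,150:410],(780,540),interpolation=cv2.INTER_CUBIC))
b=cv2.imread('pics/side0.png');cv2.imwrite('pics/s1.png',cv2.resize(b[110:290,190:450],(780,540),interpolation=cv2.INTER_CUBIC))
E
```

```text
(no output)
```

View pics/t1.png

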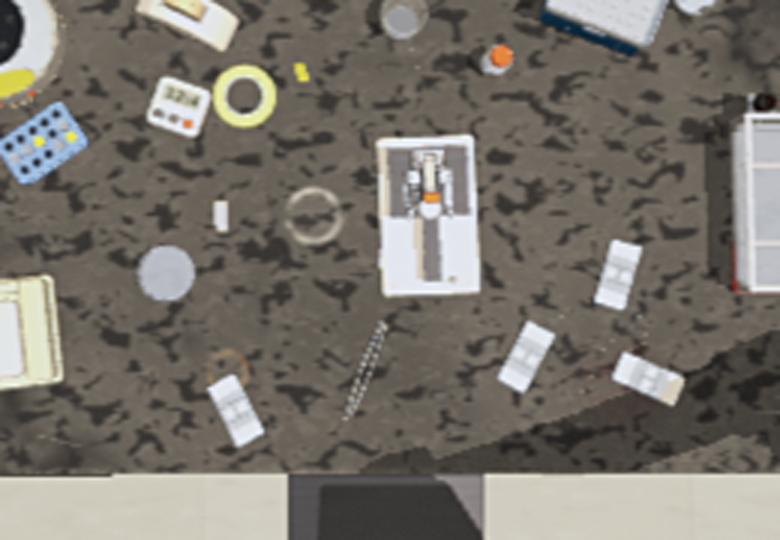

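View pics/s1.png

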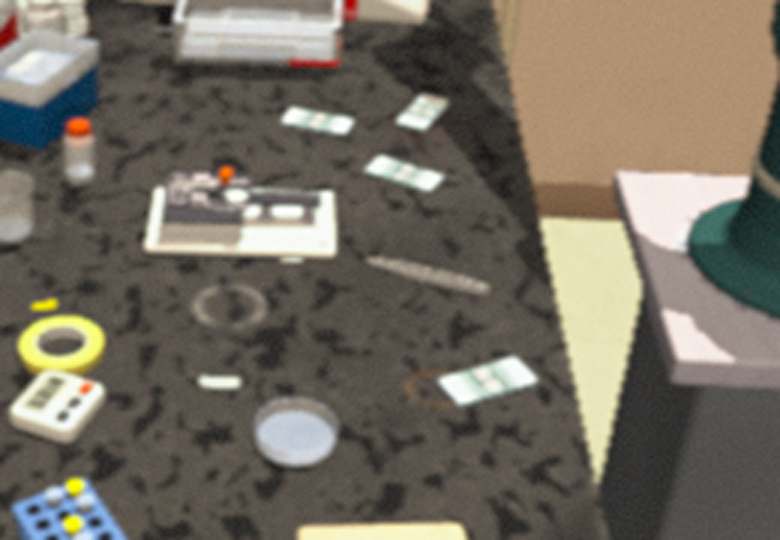

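```bash
cat > m.py <<'E'
from h import *
v=np.load('v0.npz')
def plane(c,uv,z):
    A=px2w(c,uv[0],uv[1],1.);e=np.array(viewer.camera_info(c)['eye']);return e+(A-e)*(z-e[2])/(A[2]-e[2])
def rectw(c,im,ctr,r,thr,z,close=3):
    # upsample patch, threshold, map contour to the plane, rect
    u,vv=map(int,ctr);s=8
    p=im[vv-r:vv+r,u-r:u+r].astype(np.float32).min(2)
    p=cv2.resize(p,None,fx=s,fy=s,interpolation=cv2.INTER_CUBIC)
    m=(p>thr).astype(np.uint8);m=cv2.morphologyEx(m,cv2.MORPH_CLOSE,np.ones((close*s,close*s)))
    cs,_=cv2.findContours(m,cv2.RETR_EXTERNAL,cv2.CHAIN_APPROX_NONE)
    k=max(cs,key=cv2.contourArea)[:,0].astype(float)
    uv=(k+.5)/s-.5+[u-r,vv-r]
    w=np.array([plane(c,q,z)[:2] for q in uv])
    (cx,cy),(a,b),ang=cv2.minAreaRect((w*1000).astype(np.float32))
    if a<b: a,b,ang=b,a,ang+90
    return np.round([cx,cy,a,b,(ang+90)%180-90],1)
if __name__=='__main__':
    for thr in(110,130,150):
        print('top ch',rectw('top',v['a'],(356,211),16,thr,.005),'side',rectw('side',v['b'],(296,150),18,thr,.005,5))
        print('top ho',rectw('top',v['a'],(293,192),32,thr,.011,9))
    for c,k in(('top','a'),('side','b')):
        im=v[k].astype(int);m=(im[:,:,0]>150)&(im[:,:,2]<90)&(im[:,:,0]-im[:,:,1]>60)
        m=m.astype(np.uint8);uc=w2px(c,[.556,-.0135,.058]).astype(int)
        ys,xs=np.nonzero(m[uc[1]-8:uc[1]+9,uc[0]-8:uc[0]+9]);q=(xs.mean()+uc[0]-8,ys.mean()+uc[1]-8)
        print(c,'roll',len(xs),q,plane(c,q,.060 if c=='top' else .058).round(4))
    p=[]
    for c,im,ct,r,n in(('top',v['a'],(356,211),20,0),('top',v['a'],(293,185),32,1)):
        p.append(cv2.resize(im[ct[1]-r:ct[1]+r,ct[0]-r:ct[0]+r],(390,390),interpolation=cv2.INTER_CUBIC))
    cv2.imwrite('pics/crop.png',np.hstack(p)[:,:,::-1])
E
python3 m.py
```

```text
top ch [ 468.4 -233.1   81.6   41.4  -17.1] side [ 471.5 -231.2   84.7   51.3  -17.5]Traceback (most recent call last):
  File "m.py", line 21, in <module>
    print('top ho',rectw('top',v['a'],(293,192),32,thr,.011,9))
                   ~~~~~^^^^^^^^^^^^^^^^^^^^^^^^^^^^^^^^^^^^^^
  File "m.py", line 14, in rectw
    w=np.array([plane(c,q,z)[:2] for q in uv])
                ~~~~~^^^^^^^
  File "m.py", line 4, in plane
    A=px2w(c,uv[0],uv[1],1.);e=np.array(viewer.camera_info(c)['eye']);return e+(A-e)*(z-e[2])/(A[2]-e[2])
  File "h.py", line 8, in px2w
    i=viewer.camera_info(c);K=i['intrinsics']
ValueError: time passes only in moves, steps and waits
```

```bash
cat >> h.py <<'E'
_ci={c:viewer.camera_info(c) for c in('top','side')}
class _V:
    read_camera=staticmethod(viewer.read_camera)
    camera_info=staticmethod(lambda c:_ci[c])
viewer=_V
E
python3 m.py
```

```text
top ch [ 468.4 -233.1   81.6   41.4  -17.1] side [ 471.5 -231.2   84.7   51.3  -17.5]
top ho [538.1 -11.5 219.9 120.9   1.8]
top ch [ 468.6 -233.    80.2   39.5  -17. ] side [ 471.3 -231.6   82.7   47.2  -17.2]
top ho [537.8 -11.5 187.2 119.2   1.8]
top ch [ 468.7 -233.    78.8   37.9  -17. ] side [ 471.3 -231.7   80.8   44.2  -17.2]
top ho [537.8 -11.5 185.9 117.8   2. ]
top roll 12 (np.float64(293.3333333333333), np.float64(185.08333333333334)) [ 0.5558 -0.012   0.06  ]
side roll 22 (np.float64(264.8636363636364), np.float64(167.54545454545453)) [ 0.5571 -0.0178  0.058 ]
```

View pics/crop.png

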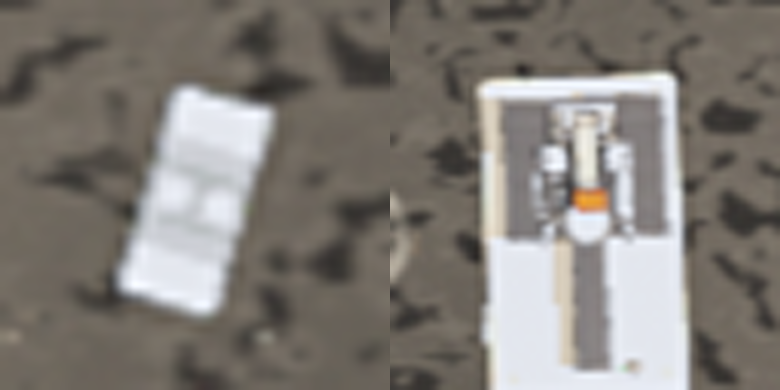

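```bash
cat >> h.py <<'E'
import json,os
YAW=np.radians(1.9); O=np.array([.543,-.0130,0])
if os.path.exists('O.json'): O=np.array(json.load(open('O.json')))
def R(y): c,s=np.cos(y),np.sin(y);return np.array([[c,s,0],[s,-c,0],[0,0,-1.]])
def Hd(x,y,z): c,s=np.cos(YAW),np.sin(YAW);return O+np.array([c*x-s*y,s*x+c*y,z])
def fh(f): c,s=np.cos(YAW),np.sin(YAW);return np.array([c*f[0]+s*f[1],-s*f[0]+c*f[1],f[2]])
def F(n=3):
    f=[]
    for _ in range(n): f.append(env.sense()['wrist_force']);env.pause(.02)
    return fh(np.mean(f,0))
def roll(th,tip=.015):
    a=np.arctan2(12,46)+th;r=np.hypot(12,46)/1e3
    return Hd(.058-r*np.cos(a),0,.046+r*np.sin(a)-tip)
def st():
    s=env.sense();q=fh(s['ee_pos']-O);print('t',round(s['t'],2),'H',q.round(4),'F',fh(s['wrist_force']).round(2),'w',round(s['gripper_width'],4),'g',round(float(s['grasp_force']),1))
E
python3 - <<'E'
from h import *
print(v:=None)
d=np.load('v0.npz')['d']
p=env.sense()['ee_pos'].copy();p[2]=.30
env.movel(p,rate=.3)
t=roll(0)+[0,0,.08]
for y in (YAW,YAW+np.pi,YAW-np.pi):
    print(y,solver.inverse_kinematics(t,R(y)))
env.reach(t,R(YAW));st()
E
```

```text
None
0.03316125578789226 [ 0.25414898  0.4575534  -0.36638215  1.89434555  0.21651466  0.82811617
 -1.76268797]
3.1747539093776855 [ 0.49533524  0.53234027 -0.68573578  1.8789978   0.42942806  0.88190677
  1.20196911]
-3.1084313978019007 [ 0.49533524  0.53234027 -0.68573578  1.8789978   0.42942806  0.88190677
  1.20196911]
t 3.92 H [ 0.0121 -0.0011  0.1231] F [ 0.33 -0.65  0.27] w 0.0916 g 0.0
```

```bash
python3 - <<'E'
from h import *
st();b=F(5);print('base',b.round(2))
env.movel(roll(0),rate=.08);st()
effector.grasp(squeeze=5);env.pause(.2);st()
print('F-b',(F(5)-b).round(2))
a,_=shot('side');cv2.imwrite('pics/g1.png',cv2.resize(a[110:230,190:350],(800,600),interpolation=cv2.INTER_CUBIC)[:,:,::-1])
E
```

```text
t 3.92 H [ 0.0121 -0.0011  0.1231] F [ 0.33 -0.65  0.27] w 0.0916 g 0.0
base [ 0.12  0.01 -0.15]
t 5.16 H [0.0125 0.     0.0435] F [ 0.08  0.83 -0.37] w 0.0918 g 0.0
t 6.49 H [ 0.012  -0.0008  0.043 ] F [-0.41 -3.23  0.99] w 0.0161 g 5.0
F-b [-0.14 -3.94  0.86]
```

View pics/g1.png

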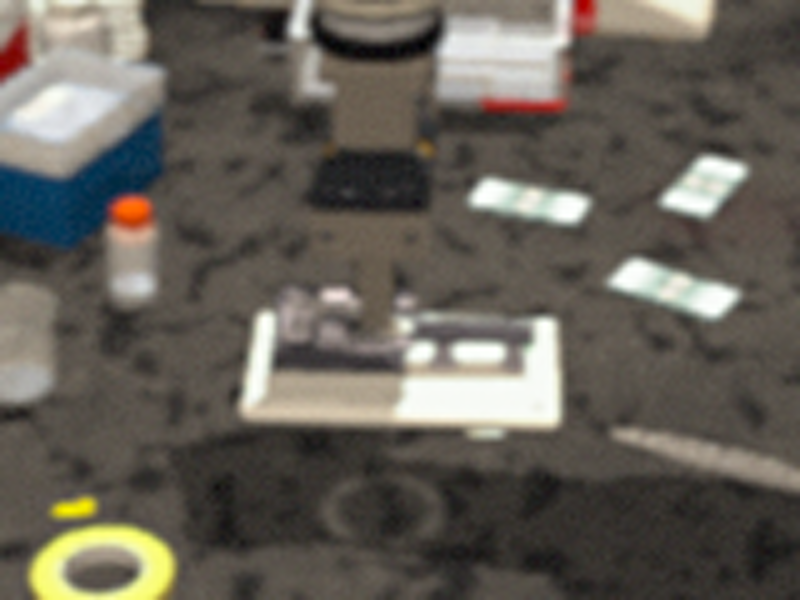

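```bash
python3 - <<'E'
from h import *
y=-.0008
for i in range(5):
    env.movel(Hd(.012,y,.043),rate=.02);env.pause(.1);f=F(4);print(round(y,5),f.round(2));st()
    if abs(f[1])<.7: break
    y+=np.clip(f[1]/5000,-.001,.001)
n=Hd(0,y,0);json.dump(list(map(float,n)),open('O.json','w'));print(n)
E
```

```text
-0.0008 [-0.42 -3.75  0.36]
t 7.04 H [ 0.0119 -0.0008  0.043 ] F [-0.3  -3.98 -0.06] w 0.0156 g 5.0
-0.00155 [-0.34 -0.32 -0.01]
t 7.46 H [ 0.0119 -0.0009  0.043 ] F [ 0.72 -0.34 -0.67] w 0.0155 g 5.0
[ 0.54305142 -0.01454997  0.        ]
```

```bash
python3 - <<'E'
import json
json.dump([.543,-.0142,0],open('O.json','w'))
from h import *
effector.grasp(squeeze=12)
for th in (.15,.35,.6,.85,1.1,1.35,1.6):
    env.movel(roll(th),rate=.06);st()
E
```

```text
t 7.94 H [0.014  0.0002 0.0497] F [-1.4   0.71 -3.63] w 0.0158 g 12.0
t 8.25 H [0.0185 0.0002 0.0583] F [-2.67  0.68 -0.96] w 0.0157 g 12.0
t 8.6 H [0.0272 0.0002 0.0677] F [-4.64  1.81  2.42] w 0.0155 g 12.0
t 8.95 H [0.0378 0.0002 0.0744] F [-3.22  1.52  4.77] w 0.0158 g 12.0
t 9.3 H [0.0492 0.0002 0.0782] F [-1.82  2.41  5.02] w 0.016 g 12.0
t 9.65 H [0.0612 0.0002 0.0792] F [1.3  1.09 5.55] w 0.0161 g 12.0
t 10.0 H [0.073  0.0003 0.0773] F [2.86 1.88 4.63] w 0.0161 g 12.0
```

```bash
python3 - <<'E'
from h import *
effector.release();env.pause(.1);st()
p=env.sense()['ee_pos'].copy();p[2]=.2;env.movel(p,rate=.25)
cy=np.radians(-17.1);c=np.array([.4697,-.2325,0])
for y in(cy,cy+np.pi):print(solver.inverse_kinematics(c+[0,0,.06],R(y)))
env.reach(c+[0,0,.08],R(cy));st();env.pause(.3)
a,_=shot('side');b,_=shot('top')
cv2.imwrite('pics/g2.png',np.hstack([cv2.resize(a[110:210,220:330],(400,364),interpolation=cv2.INTER_CUBIC),cv2.resize(b[150:250,270:380],(400,364),interpolation=cv2.INTER_CUBIC)])[:,:,::-1])
for n in('clip_roll',):
  for cc in('side','top'):
    for r in tip_of(cc,n)[:2]: print(cc,fh(np.array(r['at'])-O).round(4),round(r['score'],2))
E
```

```text
t 11.28 H [ 0.0713 -0.      0.0766] F [0.21 0.15 0.47] w 0.0919 g 0.0
[ 0.58334995  0.49494872 -0.23092697  2.00746381  0.17870167  0.65809374
 -1.63186885]
[ 1.06416309  0.67095863 -0.86287595  1.97777843  0.70137938  0.82126275
  1.07325124]
t 13.04 H [-0.0788 -0.2145  0.0805] F [-0.06  0.39 -0.99] w 0.0922 g 0.0
side [0.0809 0.0016 0.0864] 0.53
side [-0.0392  0.0027  0.0366] 0.43
top [0.0792 0.0005 0.0898] 0.55
```

View pics/g2.png

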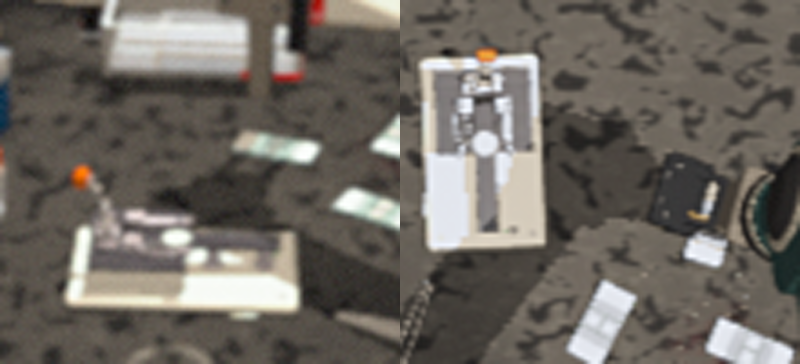

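```bash
python3 - <<'E'
from h import *
cy=np.radians(-17.1);c=np.array([.4697,-.2325,0])
env.movel(c+[0,0,.02],rate=.15);env.movel(c+[0,0,.002],rate=.05);st()
effector.grasp(squeeze=20);env.pause(.1);st()
env.movel(c+[0,0,.10],rate=.15);st()
env.reach(Hd(-.050,0,.09),R(YAW));env.pause(.3);st()
a,d=shot('side');b,e=shot('top');np.savez('v1.npz',a=a,d=d,b=b,e=e)
cv2.imwrite('pics/g3.png',np.hstack([cv2.resize(a[110:210,220:330],(400,364),interpolation=cv2.INTER_CUBIC),cv2.resize(b[150:250,240:350],(400,364),interpolation=cv2.INTER_CUBIC)])[:,:,::-1])
E
```

```text
t 14.6 H [-0.0806 -0.2157  0.0018] F [-0.13  0.6  -0.15] w 0.0916 g 0.0
t 15.62 H [-0.0805 -0.2158  0.002 ] F [-0.92 -0.33  0.42] w 0.0336 g 20.0
t 16.42 H [-0.0811 -0.2156  0.0994] F [-0.41  0.5  -1.08] w 0.0333 g 20.0
t 17.59 H [-0.05   -0.0013  0.09  ] F [ 0.45  0.18 -0.81] w 0.0333 g 20.0
```

View pics/g3.png

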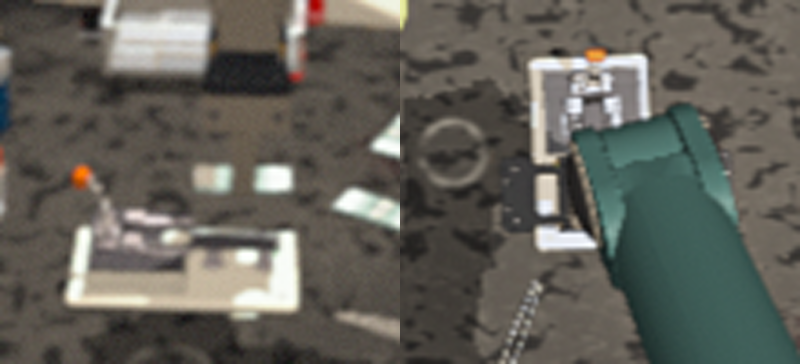

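```bash
python3 - <<'E'
from h import *
b=F(5)
env.movel(Hd(-.053,0,.060),rate=.12);env.movel(Hd(-.053,0,.041),rate=.05)
z=.041
while z>.0345:
    z-=.0007;env.movel(Hd(-.053,0,z),rate=.02);f=F(3)-b
    if f[2]>1.5: break
print('z',z,f.round(2));st()
effector.release();env.pause(.1);st()
env.movel(Hd(-.053,0,.075),rate=.15);env.movel(Hd(-.079,0,.075),rate=.15);env.movel(Hd(-.079,0,.025),rate=.12);st()
a,d=shot('side')
for r in tip_of('side','chamber')[:4]: print(fh(np.array(r['at'])-O).round(4),round(r['score'],2))
effector.grasp(squeeze=10);env.pause(.2);st()
a,d=shot('side')
cv2.imwrite('pics/g4.png',cv2.resize(a[140:220,220:326],(795,600),interpolation=cv2.INTER_CUBIC)[:,:,::-1])
E
```

```text
z 0.037500000000000006 [-1.45  0.07  5.21]
t 20.21 H [-0.0529 -0.      0.0379] F [-1.71 -0.31  5.5 ] w 0.0335 g 20.0
t 21.27 H [-0.053  -0.      0.0375] F [ 0.44 -0.15 -0.32] w 0.0918 g 0.0
t 22.56 H [-0.0785  0.0003  0.0249] F [0.05 0.18 0.05] w 0.0917 g 0.0
[-0.2242  0.2318  0.0032] 0.73
[-0.0513 -0.0012  0.0359] 0.72
[-0.2024 -0.2433 -0.0027] 0.61
[-1.727e-01 -1.069e-01  1.000e-04] 0.51
t 23.77 H [-0.079  0.     0.025] F [-0.7  -0.66 -0.22] w 0.0338 g 10.0
```

View pics/g4.png

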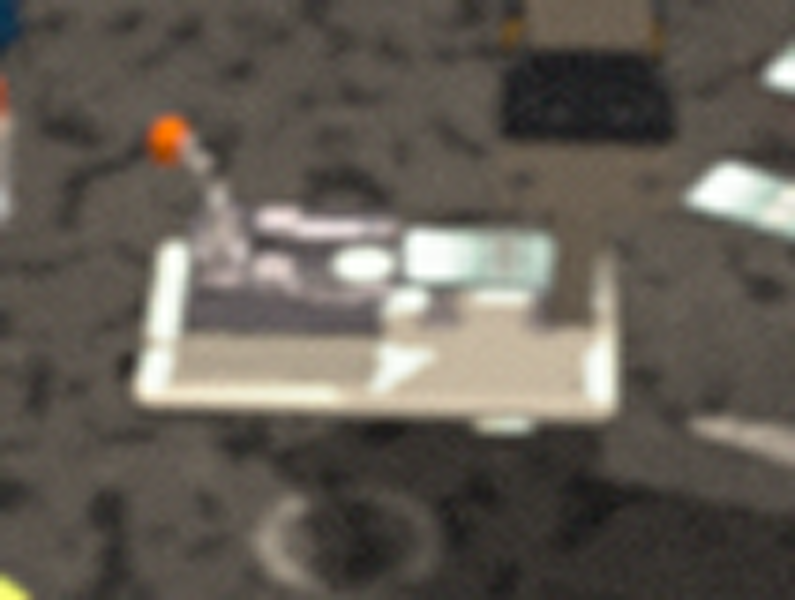

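```bash
cat > slide.py <<'E'
from h import *
import sys
b=F(5);print('base',b.round(2))
x=-.079;y=0;drag=[]
while x<-.034:
    x+=.004 if x<-.055 else .003
    env.movel(Hd(x,y,.025),rate=.03);f=F(2)-b
    print(round(x,4),round(y,5),f.round(2),round(float(fh(env.sense()['ee_pos']-O)[0]),4))
    if abs(f[1])>1: y+=np.clip(f[1]/8000,-.0006,.0006)
    if f[0]<-6 or abs(f[1])>8 or abs(f[2])>8: print('stop');break
st();json.dump([x,y,list(b)],open('sl.json','w'))
E
python3 slide.py
```

```text
base [ 0.23 -0.07 -0.08]
-0.075 0 [-0.1  -0.16 -0.23] -0.0747
-0.071 0 [-0.57  0.51 -0.2 ] -0.0707
-0.067 0 [-0.04  0.03  0.03] -0.0667
-0.063 0 [-0.03 -0.15  0.26] -0.0626
-0.059 0 [-0.19 -0.37  0.68] -0.0586
-0.055 0 [-1.39  0.31  2.01] -0.055
-0.052 0 [-3.77 -0.88  4.2 ] -0.0527
-0.049 0 [-2.65 -1.62  2.68] -0.049
-0.046 -0.0002 [-0.53 -1.34  0.46] -0.0454
-0.043 -0.00037 [-0.8  -1.69 -0.05] -0.0426
-0.04 -0.00058 [-0.71 -1.05  0.01] -0.0395
-0.037 -0.00071 [-0.6  -1.18 -0.22] -0.0365
-0.034 -0.00086 [ 0.2  -1.34 -0.08] -0.0336
t 27.78 H [-0.0336 -0.0008  0.025 ] F [-0.24 -1.67 -0.62] w 0.0339 g 10.0
```

```bash
cat > seat.py <<'E'
from h import *
x,y,b=json.load(open('sl.json'));b=np.array(b)
effector.grasp(squeeze=16);env.pause(.1)
D=[]
while x<-.018:
    x+=.001 if (not D or D[-1]<2.5) else .0003
    env.movel(Hd(x,y,.025),rate=.02);f=F(4)-b
    D.append(-f[0]);print(round(x,4),f.round(2),round(float(fh(env.sense()['ee_pos']-O)[0]),4))
    if D[-1]>8: break
env.pause(.3);f=F(4)-b;print('hold',f.round(2));st()
json.dump([x,y,list(b)],open('sl.json','w'))
E
python3 seat.py
```

```text
-0.033 [-0.95 -1.33  0.38] -0.0332
-0.032 [-2.82 -0.46  1.97] -0.0325
-0.0317 [-1.73 -0.58  0.41] -0.0315
-0.0307 [-1.28 -0.35 -0.28] -0.0304
-0.0297 [-1.03 -0.41 -0.48] -0.0295
-0.0287 [-1.09 -0.34 -0.07] -0.0286
-0.0277 [-1.86  0.01 -0.26] -0.0277
-0.0267 [-2.26  0.33 -0.03] -0.0266
-0.0257 [-1.71  0.01  0.05] -0.0256
-0.0247 [-1.61 -0.66 -0.06] -0.0246
-0.0237 [-3.06  0.15  0.84] -0.0241
-0.0234 [-5.28  0.2   3.24] -0.0241
-0.0231 [-6.43  0.31  4.3 ] -0.0241
-0.0228 [-6.85 -0.14  4.75] -0.0241
-0.0225 [-7.47 -0.12  5.86] -0.0241
-0.0222 [-8.44  0.41  7.09] -0.0241
hold [-8.54  0.21  6.69]
t 33.53 H [-0.0241 -0.001   0.0249] F [-7.81  0.11  6.23] w 0.0339 g 16.0
```

```bash
python3 - <<'E'
from h import *
x,y,b=json.load(open('sl.json'));b=np.array(b)
for dx in(.0002,.0004):
    env.movel(Hd(x+dx,y,.025),rate=.02);f=F(5)-b;print(f.round(2))
    if -f[0]>9.2: break
env.pause(.3);print((F(3)-b).round(2))
env.movel(Hd(-.0236,y,.025),rate=.02);print((F(3)-b).round(2));st()
effector.release();st()
env.movel(Hd(-.024,y,.11),rate=.2);env.movel(Hd(.04,0,.17),rate=.25)
th=1.75;t=roll(th)+[.001,0,0]
env.movel(t+[0,0,.06],rate=.2)
a,d=shot('side')
for n in('chamber','clip_roll'):
    for r in tip_of('side',n)[:3]: print(n,fh(np.array(r['at'])-O).round(4),round(r['score'],2))
cv2.imwrite('pics/g5.png',cv2.resize(a[140:220,220:326],(795,600),interpolation=cv2.INTER_CUBIC)[:,:,::-1]);st()
E
```

```text
[-9.06  0.42  6.97]
[-9.35  0.48  7.68]
[-9.42  0.02  7.91]
[-5.76  0.28  2.75]
t 34.85 H [-0.0241 -0.001   0.0249] F [-4.95  0.79  3.4 ] w 0.0338 g 16.0
t 35.81 H [-0.0236 -0.001   0.025 ] F [ 0.42 -0.01  0.19] w 0.0917 g 0.0
chamber [-0.2238  0.2309  0.0029] 0.52
chamber [-0.1727 -0.1068  0.0012] 0.48
chamber [ 0.0029 -0.0007  0.0408] 0.45
clip_roll [0.0807 0.0025 0.0879] 0.42
clip_roll [0.0927 0.4421 0.0005] 0.16
t 37.45 H [ 0.0782 -0.      0.1347] F [0.01 0.39 0.1 ] w 0.0921 g 0.0
```

View pics/g5.png

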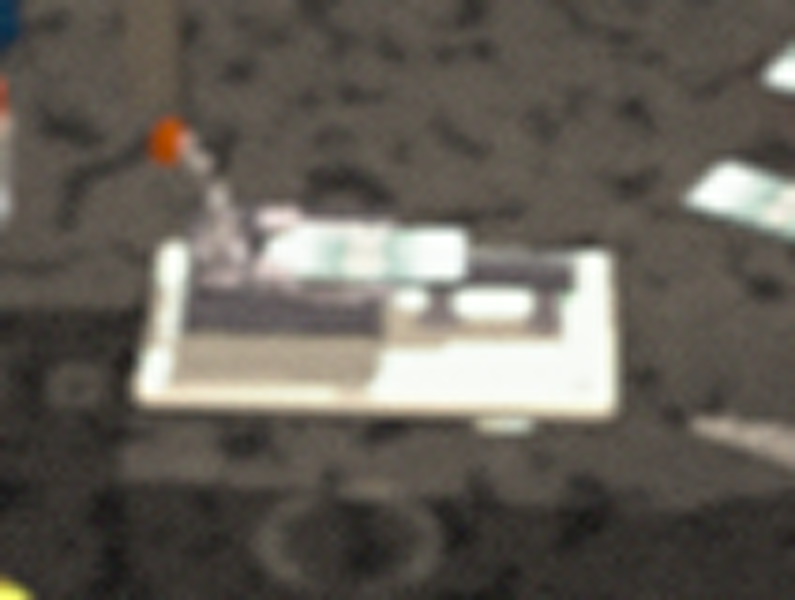

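```bash
python3 - <<'E'
from h import *
_,y,_=json.load(open('sl.json'))
env.movel(Hd(.04,0,.17),rate=.25);env.movel(Hd(-.0241,y,.10),rate=.25);env.movel(Hd(-.0241,y,.025),rate=.15)
b=F(5);effector.grasp(squeeze=16);env.pause(.1);x,z=-.0241,.025;print((F(3)-b).round(2))
for i in range(16):
    x+=.0004 if i<2 else .00025
    env.movel(Hd(x,y,z),rate=.02);f=F(3)-b
    print(round(x,5),round(z,5),f.round(2))
    if -f[0]>9.3: break
    if f[2]>1: z+=min(.0004,f[2]/12000)
env.pause(.3);print((F(3)-b).round(2));st()
env.movel(Hd(-.0237,y,.025),rate=.02)
effector.release();st()
env.movel(Hd(-.024,y,.11),rate=.25);env.movel(Hd(.04,0,.17),rate=.25)
env.movel(roll(1.75)+[.001,0,.06],rate=.25);st()
E
```

```text
[ 0.18 -1.09 -0.44]
-0.0237 0.025 [-2.02 -0.46  0.99]
-0.0233 0.025 [-4.85  0.33  4.26]
-0.02305 0.02536 [-5.27 -0.34  1.07]
-0.0228 0.02544 [-5.66 -0.6   0.8 ]
-0.02255 0.02544 [-5.74 -0.52  2.07]
-0.0223 0.02562 [-6.16 -0.03  0.88]
-0.02205 0.02562 [-7.15 -0.64  1.39]
-0.0218 0.02573 [-6.59 -0.65  0.97]
-0.02155 0.02573 [-7.28 -0.27  2.09]
-0.0213 0.02591 [-7.11 -0.13  1.02]
-0.02105 0.02599 [-7.97 -0.27  0.71]
-0.0208 0.02599 [-8.36 -0.63  0.83]
-0.02055 0.02599 [-9.16 -0.69  2.72]
-0.0203 0.02622 [-8.56  0.09  0.61]
-0.02005 0.02622 [-9.58  0.46  0.93]
[-10.01   0.08   1.08]
t 44.98 H [-0.0238 -0.0011  0.025 ] F [-9.34  0.28  1.48] w 0.0335 g 16.0
t 46.28 H [-0.0237 -0.001   0.025 ] F [-0.03 -0.46  0.53] w 0.0918 g 0.0
t 47.63 H [7.620e-02 1.000e-04 1.311e-01] F [1.09 0.7  0.42] w 0.0919 g 0.0
```

```bash
python3 - <<'E'
from h import *
s=np.array([.0015,0,0]);b=F(4)
env.movel(roll(1.75)+s,rate=.12);st()
effector.grasp(squeeze=12);env.pause(.1);print((F(3)-b).round(2));st()
for th in (1.5,1.25,1.0,.75,.5,.35,.25):
    env.movel(roll(th)+s,rate=.07);print(th,(F(1)-b).round(2))
st()
th=.25;L=[]
while th>.04:
    th-=.012;env.movel(roll(th)+s,rate=.02);f=F(3)-b;L.append(f[2]);print(round(th,3),f.round(2))
    if len(L)>2 and f[2]>min(L)+2: break
st()
a,d=shot('side');cv2.imwrite('pics/g6.png',cv2.resize(a[140:220,220:326],(795,600),interpolation=cv2.INTER_CUBIC)[:,:,::-1])
E
```

```text
t 48.35 H [0.0798 0.     0.0747] F [-0.06  0.09  0.17] w 0.0916 g 0.0
[-0.38  0.28 -1.16]
t 49.63 H [0.0795 0.0003 0.0741] F [-0.25  1.19 -0.4 ] w 0.0159 g 12.0
1.5 [ 1.45  1.54 -1.96]
1.25 [1.03 2.2  2.26]
1.0 [-0.82  3.05  5.96]
0.75 [-3.    3.3   4.65]
0.5 [-3.28  2.63  0.52]
0.35 [-3.16  1.73 -0.4 ]
0.25 [-3.51  3.09 -0.67]
t 51.83 H [0.0176 0.0001 0.0539] F [-4.07  3.29  0.54] w 0.0159 g 12.0
0.238 [-3.58  3.34 -0.21]
0.226 [-4.13  2.95 -0.01]
0.214 [-3.54  3.24  0.18]
0.202 [-3.38  2.93 -0.2 ]
0.19 [-4.25  3.21 -0.25]
0.178 [-3.58  2.87  0.12]
0.166 [-3.61  3.66 -0.5 ]
0.154 [-4.07  3.73 -0.46]
0.142 [-3.11  3.52 -0.77]
0.13 [-3.32  3.45 -0.35]
0.118 [-3.6   3.92 -0.6 ]
0.106 [-2.9   3.5  -0.56]
0.094 [-3.71  4.19 -0.93]
0.082 [-3.29  3.35 -0.81]
0.07 [-3.58  3.53 -1.09]
0.058 [-3.23  3.3  -0.37]
0.046 [-3.53  3.05 -1.54]
0.034 [-3.79  3.57  0.8 ]
t 57.23 H [0.0138 0.0001 0.0448] F [-3.58  2.64  1.2 ] w 0.0159 g 12.0
```

View pics/g6.png

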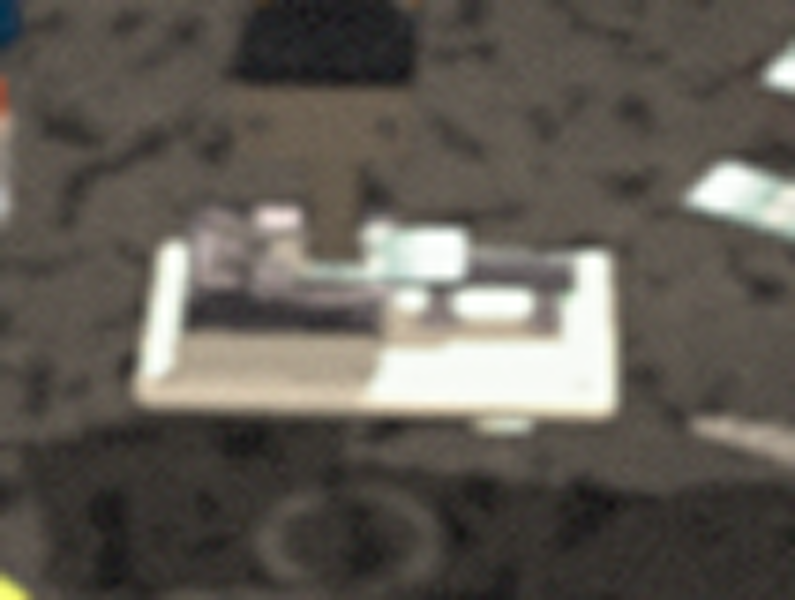

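```bash
python3 - <<'E'
from h import *
s=np.array([.0015,0,0])
for th in (.024,.014):
    env.movel(roll(th)+s,rate=.02);f=F(3);print(th,f.round(2));st()
    if f[2]>2: break
E
```

```text
0.024 [-4.65  4.6   4.13]
t 57.58 H [0.0138 0.0001 0.0447] F [-4.78  3.88  4.93] w 0.0157 g 12.0
```

```bash
python3 - <<'E'
from h import *
env.movel(roll(.04)+[.0015,0,0],rate=.02)
effector.release();st()
p=env.sense()['ee_pos'].copy();p[2]=.17;env.movel(p,rate=.15)
q=Hd(-.10,-.16,.2);env.movel(q,rate=.3);env.pause(.1)
a,d=shot('side');c,e=shot('top')
for n in('chamber','clip_roll'):
    for r in tip_of('side',n)[:4]: print(n,fh(np.array(r['at'])-O).round(4),round(r['score'],2))
cv2.imwrite('pics/g7.png',np.hstack([cv2.resize(a[140:220,220:326],(400,300),interpolation=cv2.INTER_CUBIC),cv2.resize(c[150:230,240:346],(400,300),interpolation=cv2.INTER_CUBIC)])[:,:,::-1]);st()
E
```

```text
t 59.02 H [ 0.014  -0.      0.0448] F [-0.93  0.37 -0.66] w 0.0917 g 0.0
chamber [-0.2036 -0.2469 -0.0027] 0.63
chamber [0.0053 0.0002 0.036 ] 0.6
chamber [-2.225e-01  2.273e-01  1.000e-04] 0.57
chamber [-0.173  -0.1075  0.0002] 0.43
clip_roll [0.0163 0.0031 0.0606] 0.53
t 61.11 H [-0.0995 -0.1589  0.1997] F [-0.4  -0.27  0.52] w 0.0919 g 0.0
```

View pics/g7.png

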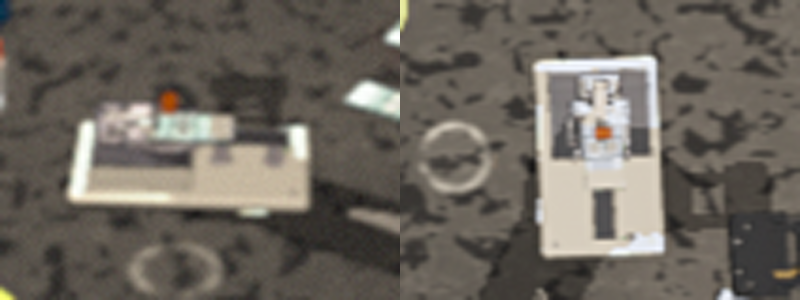

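The two views show the chamber home between the rails, with the clip's orange roll down over it (side crop about (170,100), top crop about (603,132)), and the arm clear.

```bash
python3 -c "
from h import *
print(workorder.finish_job())"
```

```text
the job is handed in; nothing more can be done
None
```

I handed the job in at about 61 s of the 72 s limit, and the call returned no verdict. The chamber was pushed home against the end stop with an estimated 8 N (from the wrist force, less drag). The clip was then lowered under control onto the glass, and the last pictures show it down with the arm clear.

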